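Gather the rinsed mask fittings in the wire basket and lift it out to drip

ROBOT

A 6-joint arm with a two-finger parallel gripper is mounted at the origin on the work surface; the furniture and walls round the work are solid. World frame = base frame: x ahead of the robot, y to its left, z up, the work surface at z = 0. Lengths are in m, angles in rad, forces in N, time in s.
With the tool pointing down it reaches from about 0.25 to 0.775 m from the base axis. Payload 4 kg.
Tool frame: the origin (TCP) lies on the centre line of the jaws, within the pads' length; the fingertips stand 17 mm ahead of it and the grasp point (between the pads) lies 2 mm behind it; z points along the fingers, y is the line along which they close (so a half turn about z gives the same grasp; the last joint's range is limited). The gripper opens to 94 mm and grips with 3 to 60 N. Pads are 16 mm wide; open, the fingers measure 119 mm over their backs; the gripper's body (75 mm by 177 mm) begins 78 mm behind the grasp point.
Start: joints at [-0.103, 0.087, 1.371, -0, 1.684, -0.103], TCP at [0.55, -0, 0.185] pointing down, gripper open.
Joint ranges: [-3.1, 3.1], [-0.76, 2.03], [0.27, 2.55], [-1.08, 4.22], [0.17, 2.65], [-2.57, 2.57]. Speed limits (rad/s): [2.79, 2.79, 3.14, 3.14, 3.14, 3.14].

INTERFACE

Orientations are given as [roll, pitch, yaw] about the fixed x, y, z axes, in that order (R = Rz(yaw) Ry(pitch) Rx(roll)).
In Python, from bench import robot gives the robot as it stands.
- The arm moves only by the tool servo_tool, never from a script. Its argument "plan" is a list of rows, each a list of 7 numbers: the shift along the tool's x, y, z normalised to -1 to 1, where 1 is 0.1 m, then the turn, a rotation vector about the tool's x, y, z normalised to -1 to 1, where 1 is pi/2 rad, then the finger opening in mm, from 0 to 94. In form: [[x, y, z, ax, ay, az, gripper], ...]. A call has 1 to 12 rows; each row is the pose to reach, as a shift and turn from the pose commanded when the call began, along the tool's axes at that moment; what a row does not reach only later rows make up. A row lasts 1/12 s, in which the tool goes at most 41.7 mm and 7.16 degrees, less where a joint would pass 70% of its speed; a pose out of reach is approached as far as the arm can. A call with a number of a shift or a turn outside -1 to 1 is refused whole. A call with a gripper value outside its range is refused whole. The fingers move at their own pace and stop on an object; the grip force is fixed at half the most. Time passes only in rows, so rows that repeat a pose let the fingers close. It gives the time, the measured TCP pose, the force, the opening and the grip force at its end, in the units of the state.
- robot.get_obs(): the state, without advancing time (a new reading comes with each control period).
- robot.snapshot(name): name is "scene" or "side" or "wrist"; returns the picture (480x640x3 uint8, red, green, blue); there is no depth.
- robot.camera_params(name): a dict with "camera_matrix" (3x3 intrinsics, pixels), "distortion" ([k1, k2, p1, p2, k3] as OpenCV has them; the pictures are not rectified), "rvec" (rotation vector, rad) and "tvec" (3), from world to camera coordinates, as OpenCV has them; the wrist camera has in their place "tool_from_camera" (4x4, takes a point from camera to tool coordinates, whose origin is the TCP and whose axes are the flange's). Camera axes: x right, y down, z forward; pixel columns grow to the right and rows downward; lengths in m; the calibration is good to about 2 mm. A picture is of the moment at which its call begins: read the wrist's pose just before it. camera_params takes no time and is no camera call.
- robot.close_job(): hands the job in; it is judged then, once.
Trained networks look in the newest picture that a camera, given by its name, has taken for a name from the list of things; names that differ only in an ending like _2 or _b are one class to them, and where a whole thing is asked for, a point or a joint stands for the part that bears it (a point fixed in the world has none). Each returns a list of dicts, best first, with "conf" (0 to 1); they miss things now and then, are a little off and sometimes report something else, mostly with a low value. They report only what shows in the picture. A call takes as long as a camera call.
- robot.find_in(thing, camera): "extent" ([centre column, centre row, width, height] in pixels, round what is visible of it).
The state is a dict: "time": time; "joint_positions": joint angles; "qvel": joint speeds; "joint_torque": joint torques, N m; "tool_pos": TCP position; "ee_rot": TCP orientation; "wrist_force": force on the tool from outside, world axes, zero at the start; "wrist_torque": the same for the moment, N m; "width": finger opening in m; "finger_force": force on a finger pad.
Only numpy, scipy, OpenCV 4.12 (cv2) and the standard library are available. Lean on these libraries where they do the work, as an engineer would, in place of code of your own. Each camera call takes 0.05 s, during which the arm holds its last target. There are 200 camera calls.

TASK

Tip the rinsed nose cones and hose connectors from the steel pouring dish into the wire basket that sits in the drained white rinse tub, and stand the empty dish upright back on the bench. Then take the basket by its folding handle, swing the handle up, lift the basket straight out with all four fittings in it, and hold it still and level right above the tub, its feet just clear of the tub's rim, for a few seconds so that drips fall back into the tub. Finish while still holding it there; do not disturb the other things on the bench.

Things in the scene. Friction and masses are not known exactly. Their poses are not given: they have to be found in the camera images.
- dish: Steel pouring dish, 160 (x) x 64 (y) x 40 mm, 2 mm walls, 0.18 kg, loose. Origin: centre of underside. Long sides flat, parallel, upright, 40 mm high: grip across them (64 mm). Back (+x) closed. The flat floor ends at x = -36 mm, then a 19 degree ramp rises to the lip at x = -80 mm; the front is open above it and pours over -x. Parts slide out between about 45 and 65 degrees of tip.
- dish_lip (a point): Middle of the dish's pouring lip, at (-80, 0, 16) mm in the dish's frame; same axes as the dish.
- tub: White plastic rinse tub, empty but for the basket, fixed to the bench, 163 (x) x 193 (y) x 72 mm over the rim flange, inside 134 x 164 mm, floor 5 mm. Origin: centre of underside, z up. A capped drain spigot sticks out 26 mm low down at its back (+x).
- basket: Stainless wire basket, 120 (x) x 150 (y) x 78 mm, open top, 0.38 kg, loose. Origin: centre of underside (4 mm feet), z up. It stands on the tub's floor (z = 5 mm), axes along the tub's, 7 mm clearance all round. Inside 114 x 144 mm, inner floor 7 mm above the feet. Hinge ears at (0, +-76, 88) mm stand up to 96 mm.
- basket_mouth (a point): Centre of the basket's open mouth, 78 mm above its feet.
- bail (a joint): Basket's folding wire handle, hinged about the basket's y axis through (0, 0, 88) mm of its frame. 0 = upright, positive = leaning to the basket's -x; stops at +-0.9 rad. It swings almost freely, so it starts lying near its +0.9 stop, and the lifted basket hangs level from it.
- bail_grip (a point): Middle of the handle's black grip, a round sleeve 14 mm thick, 70 mm long along the basket's y axis, 75 mm from the hinge: in the basket's frame at (-75 sin a, 0, 88 + 75 cos a) mm for joint value a. 5 mm wire legs run from its ends to the ears at y = +-80 mm.
- cone_wide: Nose cone, bell shaped, 34 mm across x 49 mm high, standing in the dish at the start, about 14 g. Origin at the centre of its wide end, z along it.
- cone_small: Smaller nose cone, 27 mm across x 39 mm high, in the dish, about 14 g. Origin at the centre of its wide end.
- connector_a: Stepped hose connector, 26 mm across x 40 mm high, in the dish, about 14 g. Origin at the centre of its wide end.
- connector_b: A second hose connector like the first, 26 x 40 mm, in the dish. Origin at the centre of its wide end.
- gauze: Banded pack of folded gauze, 58 x 87 x 28 mm; loose bystander, leave it alone; origin at the centre of its underside
- agent_bottle: Amber bottle with black cap, 62 mm across x 136 mm high; loose bystander, leave it alone; origin at the centre of its underside
- timer: Digital timer on its foot, 66 x 62 x 64 mm; loose bystander, leave it alone; origin at the centre of its underside
- thermometer: Digital probe thermometer, 138 x 22 x 12 mm, lying between dish and tub; loose bystander, leave it alone; origin at the centre of its underside
- ointment: Ointment tube, 126 x 34 x 27 mm; loose bystander, leave it alone; origin at the centre of its underside

How it is judged:
By the outcome, as a careful person would: the job done as asked, in the order asked, and still so for the second after the job is handed in, while the arm keeps its last pose, push and grip.
It also fails if it takes over 72 s, if anything falls off the work surface, if the arm or the gripper's body presses on something with over 40 N, if the wrist force passes 120 N, or if a joint passes its speed limit or range.

## Working session

There is one attempt and no reset: what is moved stays moved. The work goes in short steps, Python scripts to look and compute and a tool call to move; the robot and the scene stay as the last step left them, time stands still between calls to the robot, and variables do not carry over. Pictures are saved under pics/ and viewed, at most 10 in all, crops included, and the job is handed in when it is done.

Besides the shell and the picture viewer there is one more tool, called after ">>>" by a JSON object that holds its "api" and its "payload", one argument or row to a line. servo_tool: Moves the arm, as the interface text tells. Scaled input: -1 to 1 covers 0.1 m each way for a shift and pi/2 rad each way for a turn. Its arguments: {"type":"object","properties":{"plan":{"type":"array","items":{"type":"array","items":{"type":"number"}}}},"required":["plan"]}

```bash
mkdir -p pics; cat > h.py <<'E'
import numpy as np, cv2
from bench import robot
from scipy.spatial.transform import Rotation as R
def cam(n):
    p=robot.camera_params(n);K=np.array(p['camera_matrix'],float);D=np.array(p['distortion'],float)
    if 'rvec' in p:
        Rm=cv2.Rodrigues(np.array(p['rvec'],float))[0];t=np.array(p['tvec'],float).ravel()
    else:
        o=robot.get_obs();T=np.eye(4);T[:3,:3]=R.from_euler('xyz',o['ee_rot']).as_matrix();T[:3,3]=o['tool_pos']
        C=np.linalg.inv(T@np.array(p['tool_from_camera']));Rm=C[:3,:3];t=C[:3,3]
    return K,D,Rm,t
def ray(c,uv):
    K,D,Rm,t=c;q=cv2.undistortPoints(np.array([[uv]],float),K,D).ravel()
    d=Rm.T@np.array([q[0],q[1],1]);return -Rm.T@t,d/np.linalg.norm(d)
def atz(c,uv,z):
    o,d=ray(c,uv);return o+d*(z-o[2])/d[2]
def tri(cs,uvs):
    A=np.zeros((3,3));b=np.zeros(3);L=[ray(c,u) for c,u in zip(cs,uvs)]
    for o,d in L:
        P=np.eye(3)-np.outer(d,d);A+=P;b+=P@o
    x=np.linalg.solve(A,b);return x,[np.linalg.norm((np.eye(3)-np.outer(d,d))@(x-o)) for o,d in L]
def proj(c,X):
    K,D,Rm,t=c;return cv2.projectPoints(np.array(X,float).reshape(-1,3),cv2.Rodrigues(Rm)[0],t,K,D)[0].reshape(-1,2)
def snap(n,f):
    im=robot.snapshot(n);cv2.imwrite('pics/'+f+'.png',im[:,:,::-1]);return im
E
python3 - <<'E'
from h import *
np.set_printoptions(precision=3,suppress=True)
ims=[]
for n in('scene','side','wrist'):
    c=cam(n);snap(n,n+'0')
    print(n,'pos',-c[2].T@c[3],'fwd',c[2][2],'f',c[0][0,0])
    for t in('dish','dish_lip','tub','basket','basket_mouth','bail','bail_grip','cone_wide','connector_a','thermometer'):
        r=robot.find_in(t,n);print(t,[(round(q['conf'],2),np.round(q['extent']).astype(int).tolist()) for q in r[:2]])
print(robot.get_obs())
E
```

```text
scene pos [-0.02   0.992  1.276] fwd [ 0.313 -0.62  -0.719] f 608.1635730854787
dish [(0.84, [278, 312, 68, 38]), (0.69, [329, 212, 36, 42])]
dish_lip [(0.62, [277, 313, 65, 38])]
tub [(0.79, [319, 226, 79, 68])]
basket [(0.95, [318, 215, 52, 52]), (0.69, [285, 313, 7, 14])]
basket_mouth [(0.77, [317, 215, 54, 54])]
bail [(0.75, [329, 212, 36, 46]), (0.72, [278, 312, 66, 38])]
bail_grip [(0.46, [340, 205, 8, 17])]
cone_wide [(0.53, [266, 310, 11, 14])]
connector_a [(0.6, [275, 313, 8, 8]), (0.44, [287, 314, 7, 12])]
thermometer [(0.66, [312, 281, 44, 13])]
side pos [-0.43  -0.102  0.922] fwd [ 0.741  0.093 -0.665] f 546.622052477218
dish [(0.7, [244, 256, 31, 57]), (0.67, [309, 212, 20, 32])]
dish_lip [(0.81, [243, 254, 30, 56])]
tub [(0.9, [378, 247, 88, 67]), (0.35, [371, 232, 56, 8])]
basket [(0.88, [379, 239, 78, 40]), (0.72, [248, 261, 9, 14])]
basket_mouth [(0.96, [379, 236, 73, 40])]
bail [(0.62, [371, 233, 62, 4])]
bail_grip [(0.75, [372, 233, 54, 5])]
cone_wide [(0.48, [247, 245, 13, 20])]
connector_a [(0.52, [239, 254, 9, 20]), (0.43, [247, 261, 17, 16])]
thermometer [(0.72
[... 357 characters left out ...]
 [241, 362, 74, 151]), (0.42, [287, 350, 160, 172])]
bail_grip [(0.97, [246, 361, 71, 153])]
cone_wide [(0.9, [291, 29, 31, 38])]
connector_a [(0.88, [260, 19, 27, 33]), (0.68, [240, 43, 30, 28])]
thermometer [(0.95, [256, 181, 128, 22])]
{'time': 1.65, 'joint_positions': array([-0.103,  0.087,  1.371, -0.   ,  1.684, -0.103]), 'qvel': array([ 0.001, -0.001,  0.   ,  0.002,  0.   ,  0.   ]), 'joint_torque': array([  0.   , -34.003, -30.259,   0.072,   0.024,  -0.   ]), 'tool_pos': array([0.55 , 0.   , 0.185]), 'ee_rot': array([3.142, 0.   , 1.571]), 'wrist_force': array([ 0.055, -0.723,  0.387]), 'wrist_torque': array([0.005, 0.01 , 0.038]), 'finger_force': 0.0, 'width': 0.09366644426172266}
```

View pics/scene0.png

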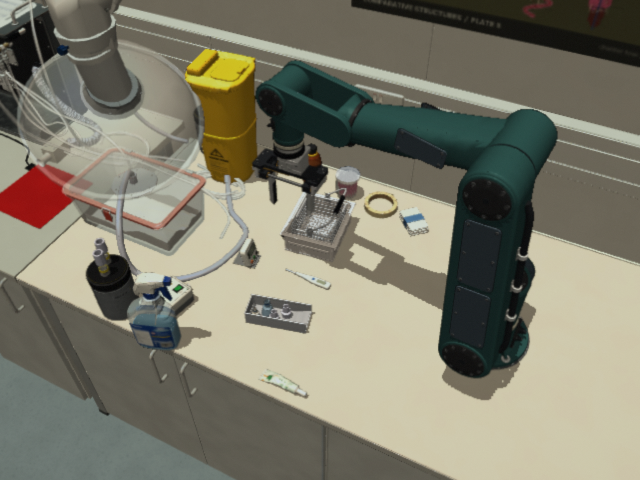

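View pics/side0.png

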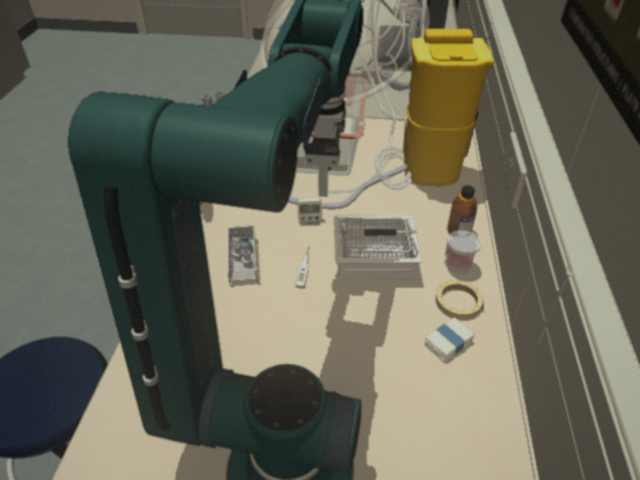

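View pics/wrist0.png

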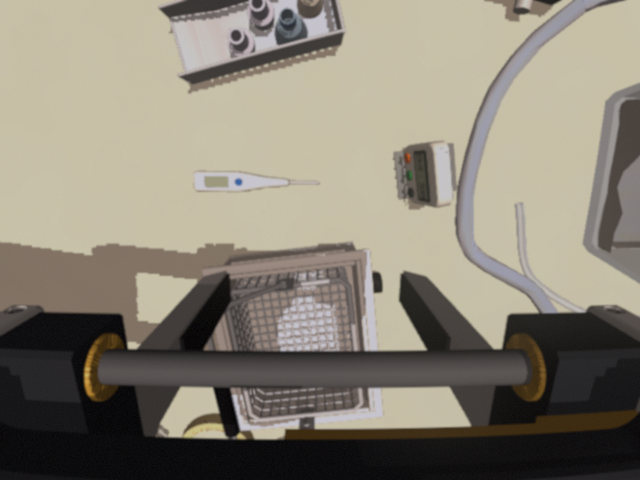

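The scene view shows the dish at about (278,312), with the tub and basket at (319,226) and the thermometer between them. In the wrist view, image right is +x and up is +y. The dish is cut off at the top, with its pale lip end on the left at (185,45). The tub's spigot is on the right at (377,282). The bail grip is at about (230,400), hidden by a finger. The side view shows the bail lying toward the robot at (380,233). I'll move the wrist camera to get clear views of both.

>>> {"api": "servo_tool", "payload": {
  "plan": [
    [-0.5, -0.2, -0.4, 0, 0, 0, 94],
    [-1, -0.4, -0.8, 0, 0, 0, 94],
    [-1, -0.4, -0.8, 0, 0, 0, 94],
    [-1, -0.4, -0.8, 0, 0, 0, 94]
  ]
}}

```text
time: 1.98
tool_pos: [0.5101, -0.104, 0.2705]
ee_rot: [3.134, 0.005, 1.567]
wrist_force: [1.1, 0.3, 1.8]
width: 0.0941
finger_force: 0.0
```

>>> {"api": "servo_tool", "payload": {
  "plan": [
    [-0.5, 0, 0, 0, 0, 0, 94],
    [-1, 0, 0, 0, 0, 0, 94],
    [-1, 0, 0, 0, 0, 0, 94],
    [-1, 0, 0, 0, 0, 0, 94],
    [-1, 0, 0, 0, 0, 0, 94],
    [-1, 0, 0, 0, 0, 0, 94]
  ]
}}

```text
time: 2.48
tool_pos: [0.5101, -0.1988, 0.265]
ee_rot: [-3.141, -0.001, 1.572]
wrist_force: [-0.2, 0.4, 0.7]
width: 0.094
finger_force: 0.0
```

```bash
python3 - <<'E'
from h import *
import pickle
c=cam('wrist');snap('wrist','w1');pickle.dump(c,open('c1.pkl','wb'))
for t in('tub','basket','bail_grip','bail','thermometer','dish','agent_bottle','gauze'):
    r=robot.find_in(t,'wrist');print(t,[(round(q['conf'],2),np.round(q['extent'],1).tolist()) for q in r[:2]])
o=robot.get_obs();print(o['time'],o['tool_pos'],o['ee_rot'],o['width'])
E
```

```text
tub [(0.57, [332.8, 141.9, 163.7, 192.4])]
basket [(0.81, [329.4, 147.4, 132.2, 173.9])]
bail_grip [(0.91, [303.2, 150.3, 75.7, 175.4]), (0.64, [448.2, 15.8, 55.9, 31.7])]
bail [(0.97, [299.8, 150.3, 81.2, 170.6]), (0.69, [295.1, 11.8, 113.8, 23.2])]
thermometer [(0.96, [293.4, 9.8, 110.9, 18.7])]
dish []
agent_bottle [(0.73, [413.1, 325.9, 24.0, 33.6]), (0.46, [331.1, 146.7, 133.5, 169.6])]
gauze [(0.59, [165.9, 271.6, 72.9, 71.5])]
2.9333 [ 0.51010758 -0.19954963  0.26555444] [3.14122387e+00 9.99805532e-05 1.57152873e+00] 0.09322610360697438
```

View pics/w1.png

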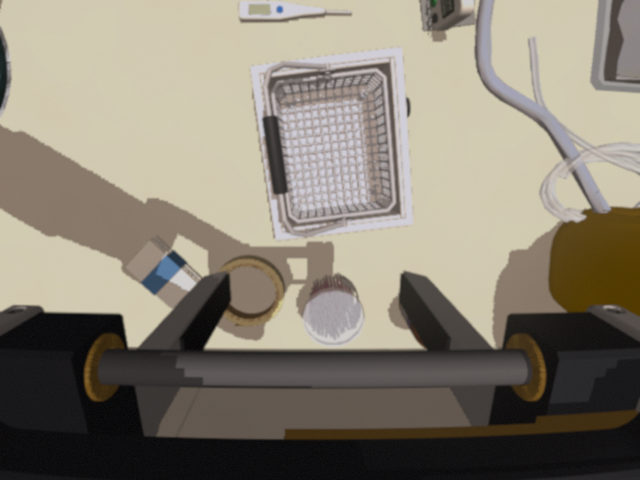

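>>> {"api": "servo_tool", "payload": {
  "plan": [
    [0.4, 0, 0, 0, 0, 0, 94],
    [0.8, 0, 0, 0, 0, 0, 94],
    [1, 0, 0, 0, 0, 0, 94],
    [1, 0, 0, 0, 0, 0, 94]
  ]
}}

```text
time: 3.27
tool_pos: [0.51, -0.0963, 0.2661]
ee_rot: [3.14, -0.001, 1.576]
wrist_force: [0.3, -0.8, -0.2]
width: 0.0939
finger_force: 0.0
```

>>> {"api": "servo_tool", "payload": {
  "plan": [
    [0.4, 0, 0, 0, 0, 0, 94],
    [0.8, 0, 0, 0, 0, 0, 94],
    [1, 0, 0, 0, 0, 0, 94],
    [1, 0, 0, 0, 0, 0, 94]
  ]
}}

```text
time: 3.6
tool_pos: [0.51, 0.0028, 0.2657]
ee_rot: [3.141, -0.001, 1.575]
wrist_force: [-0.4, -0.2, -0.6]
width: 0.094
finger_force: 0.0
```

>>> {"api": "servo_tool", "payload": {
  "plan": [
    [0.4, 0, 0, 0, 0, 0, 94],
    [0.8, 0, 0, 0, 0, 0, 94],
    [1, 0, 0, 0, 0, 0, 94],
    [1, 0, 0, 0, 0, 0, 94],
    [1, 0, 0, 0, 0, 0, 94]
  ]
}}

```text
time: 4.02
tool_pos: [0.5103, 0.0992, 0.2652]
ee_rot: [-3.142, 0.001, 1.571]
wrist_force: [-0.4, 0.0, 0.3]
width: 0.0939
finger_force: 0.0
```

```bash
python3 - <<'E'
from h import *
import pickle
c=cam('wrist');snap('wrist','w2');pickle.dump(c,open('c2.pkl','wb'))
for t in('dish','cone_wide','cone_small','connector_a','thermometer','ointment','timer','tub'):
    r=robot.find_in(t,'wrist');print(t,[(round(q['conf'],2),np.round(q['extent'],1).tolist()) for q in r[:2]])
o=robot.get_obs();print(o['time'],o['tool_pos'],o['ee_rot'],o['width'])
E
```

```text
dish [(0.61, [300.6, 131.2, 142.3, 84.7])]
cone_wide [(0.75, [327.8, 141.4, 24.4, 23.0]), (0.69, [328.9, 361.4, 138.1, 135.6])]
cone_small [(0.6, [342.1, 114.9, 16.9, 21.8])]
connector_a [(0.9, [303.4, 126.8, 21.9, 24.8]), (0.89, [287.2, 149.0, 20.9, 20.8])]
thermometer [(0.74, [297.4, 249.6, 96.0, 14.9]), (0.65, [328.6, 378.6, 108.5, 115.6])]
ointment [(0.65, [235.1, 5.3, 72.4, 10.6])]
timer [(0.71, [431.1, 248.1, 49.0, 55.0])]
tub [(0.62, [329.0, 361.2, 138.2, 134.2])]
4.4667 [0.51010568 0.09930946 0.26544111] [3.14140799e+00 9.54072292e-05 1.56967979e+00] 0.09394440503128396
```

View pics/w2.png

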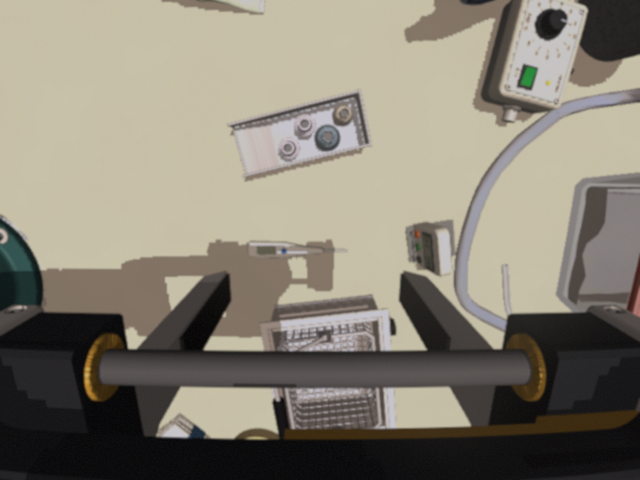

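w1 shows the tub rim corners at (251,67), (402,49), (412,226) and (275,240). The bail grip runs from (270,117) to (280,192) and the spigot is at (408,106). w2 shows the whole dish, with corners at about (231,125), (361,91), (370,146) and (245,178). Its ramp end is on the left and the fittings are at (288,149), (304,126), (328,140) and (343,115).

```bash
python3 - <<'E'
from h import *
import pickle
np.set_printoptions(precision=4,suppress=True)
c1=pickle.load(open('c1.pkl','rb'));c2=pickle.load(open('c2.pkl','rb'))
# initial wrist cam: same rot, known pose
p=robot.camera_params('wrist');T=np.eye(4);T[:3,:3]=R.from_euler('xyz',[np.pi,0,np.pi/2]).as_matrix();T[:3,3]=[.55,0,.185]
C=np.linalg.inv(T@np.array(p['tool_from_camera']));c0=(c1[0],c1[1],C[:3,:3],C[:3,3])
cs,sd=cam('scene'),cam('side')
q=[atz(c1,u,.072) for u in((251,67),(402,49),(412,226),(275,240))];q=np.array(q)
print('tub',q[:,:2],'mean',q.mean(0),'sizes',np.linalg.norm(np.roll(q,-1,0)-q,axis=1))
for z in (.138,):
    g=[atz(c1,u,z) for u in((270,117),(280,192),(275.5,154))];print('grip@z',g,np.linalg.norm(g[0]-g[1]))
print('grip tri',tri([c1,sd],[(275.5,154),(380,233)]))
print('tubcorner tri',tri([c1,c0],[(402,49),(370,250)]))
d=np.array([atz(c2,u,.04) for u in((231,125),(361,91),(370,146),(244,178))])
print('dish',d,'mean',d.mean(0),'sizes',np.linalg.norm(np.roll(d,-1,0)-d,axis=1))
for u0,u2 in(((183,81),(244,178)),((342,35),(370,146)),((163,8),(231,125))): print('dish tri',tri([c0,c2],[u0,u2]))
for n in('w1','w2'):
    im=cv2.imread(f'pics/{n}.png')
    cr=im[80:190,220:380] if n=='w2' else im[40:250,240:420]
    cv2.imwrite(f'pics/{n}c.png',cv2.resize(cr,None,fx=4 if n=='w2' else 2.6,fy=4 if n=='w2' else 2.6,interpolation=cv2.INTER_CUBIC))
E
```

```text
tub [[ 0.4432 -0.0366]
 [ 0.6016 -0.0182]
 [ 0.6234 -0.2074]
 [ 0.4642 -0.2243]] mean [ 0.5331 -0.1217  0.072 ] sizes [0.1595 0.1904 0.1602 0.1889]
grip@z [array([ 0.4702, -0.0943,  0.138 ]), array([ 0.4778, -0.1616,  0.138 ]), array([ 0.4744, -0.1268,  0.138 ])] 0.0677415502263538
grip tri (array([ 0.4741, -0.1276,  0.1359]), [np.float64(0.0008193279076324554), np.float64(0.0008193279076324132)])
tubcorner tri (array([ 0.6028, -0.0169,  0.067 ]), [np.float64(7.41049408553135e-05), np.float64(7.410494085516608e-05)])
dish [[0.4123 0.2045 0.04  ]
 [0.5639 0.2421 0.04  ]
 [0.5764 0.1804 0.04  ]
 [0.425  0.1427 0.04  ]] mean [0.4944 0.1924 0.04  ] sizes [0.1563 0.063  0.156  0.0631]
dish tri (array([0.4227, 0.1419, 0.0282]), [np.float64(9.208093604477657e-05), np.float64(9.20809360447754e-05)])
dish tri (array([0.5764, 0.1803, 0.0343]), [np.float64(0.0009223816287903425), np.float64(0.0009223816287902997)])
dish tri (array([0.4115, 0.2046, 0.0373]), [np.float64(0.00017868717169118532), np.float64(0.0001786871716911947)])
```

View pics/w2c.png

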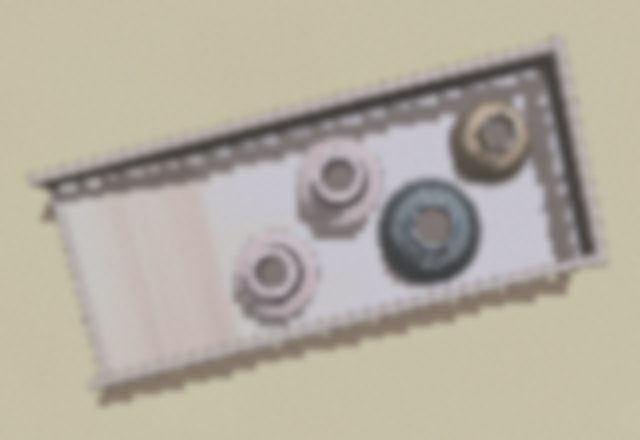

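The dish centre is at about (0.494, 0.192) with yaw 14°. The tub is at (0.533, -0.122) with yaw 6.4°, and the bail grip is at (0.474, -0.128, 0.137). These agree with the sizes given. Next I grasp the dish.

>>> {"api": "servo_tool", "payload": {
  "plan": [
    [0.2, -0.04, 0.1, 0, 0, 0.08, 94],
    [0.4, -0.08, 0.2, 0, 0, 0.16, 94],
    [0.6, -0.12, 0.3, 0, 0, 0.24, 94],
    [0.8, -0.16, 0.4, 0, 0, 0.32, 94],
    [0.93, -0.16, 0.5, 0, 0, 0.4, 94],
    [0.93, -0.16, 0.6, 0, 0, 0.48, 94],
    [0.93, -0.16, 0.7, 0, 0, 0.56, 94],
    [0.93, -0.16, 0.8, 0, 0, 0.64, 94],
    [0.93, -0.16, 0.9, 0, 0, 0.72, 94],
    [0.93, -0.16, 1, 0, 0, 0.79, 94],
    [0.93, -0.16, 1, 0, 0, 0.844, 94],
    [0.93, -0.16, 1, 0, 0, 0.844, 94]
  ]
}}

```text
time: 5.47
tool_pos: [0.4936, 0.1926, 0.1644]
ee_rot: [3.141, 0.002, 0.244]
wrist_force: [-0.4, -0.3, 0.1]
width: 0.0937
finger_force: 0.0
```

```bash
python3 - <<'E'
from h import *
c=cam('wrist');snap('wrist','w3');o=robot.get_obs();print(o['time'],o['tool_pos'],o['ee_rot'],o['joint_positions'])
a=np.radians(13.9);ex=np.array([np.cos(a),np.sin(a),0]);ey=np.array([-np.sin(a),np.cos(a),0])
im=cv2.imread('pics/w3.png')
P=[np.array([.494,.192,.04])+sx*.08*ex+sy*.032*ey for sx,sy in((-1,1),(1,1),(1,-1),(-1,-1))]
cv2.polylines(im,[np.round(proj(c,P)).astype(int)],True,(0,255,0),1);cv2.imwrite('pics/w3o.png',im)
E
```

```text
5.5167 [0.49393721 0.19280004 0.1651622 ] [3.14149235e+00 3.94555355e-04 2.46756418e-01] [ 2.65261028e-01  4.83321399e-02  1.45183636e+00 -9.32204257e-05
  1.64182050e+00  1.58929432e+00]
```

View pics/w3o.png

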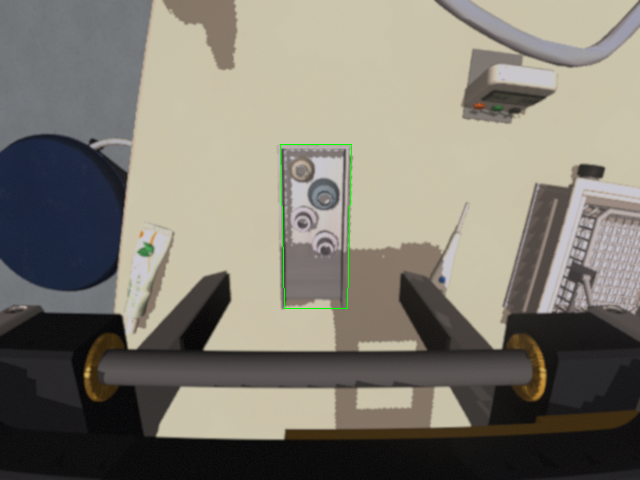

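The projected dish outline (green) matches the rim at (281,145)–(351,308), and the fingers straddle it centrally. I'll descend and grip.

>>> {"api": "servo_tool", "payload": {
  "plan": [
    [0, 0, 0.35, 0, 0, 0, 94],
    [0, 0, 0.7, 0, 0, 0, 94],
    [0, 0, 0.95, 0, 0, 0, 94],
    [0, 0, 1, 0, 0, 0, 94]
  ]
}}

```text
time: 5.85
tool_pos: [0.4907, 0.1919, 0.0605]
ee_rot: [3.141, 0.009, 0.247]
wrist_force: [-1.1, -0.5, -0.9]
width: 0.0938
finger_force: 0.0
```

>>> {"api": "servo_tool", "payload": {
  "plan": [
    [0, 0, 0.2, 0, 0, 0, 94],
    [0, 0, 0.35, 0, 0, 0, 94],
    [0, 0, 0.42, 0, 0, 0, 94],
    [0, 0, 0.42, 0, 0, 0, 94],
    [0, 0, 0.42, 0, 0, 0, 55],
    [0, 0, 0.42, 0, 0, 0, 55],
    [0, 0, 0.42, 0, 0, 0, 55],
    [0, 0, 0.42, 0, 0, 0, 55],
    [0, 0, 0.42, 0, 0, 0, 55],
    [0, 0, 0.42, 0, 0, 0, 55],
    [0, 0, 0.42, 0, 0, 0, 55],
    [0, 0, 0.42, 0, 0, 0, 55]
  ]
}}

```text
time: 6.85
tool_pos: [0.494, 0.193, 0.0235]
ee_rot: [3.142, -0.0, 0.245]
wrist_force: [0.2, 0.3, -0.1]
width: 0.0551
finger_force: 0.0
```

```bash
python3 - <<'E'
from h import *
snap('wrist','w4');o=robot.get_obs();print(o['time'],o['tool_pos'],o['width'],o['finger_force'],o['wrist_force'])
cs=cam('side');im=snap('scene','s4')[250:360,200:360];cv2.imwrite('pics/s4c.png',cv2.resize(im[:,:,::-1],None,fx=2.5,fy=2.5))
w=cv2.imread('pics/w4.png');s=cv2.resize(cv2.imread('pics/s4c.png'),(400,275));w=w[:330,120:520];cv2.imwrite('pics/m4.png',np.hstack([w,cv2.copyMakeBorder(s,0,55,0,0,cv2.BORDER_CONSTANT)]))
E
```

```text
6.9 [0.49401768 0.19297667 0.02341415] 0.054752934699483904 0.0 [-0.15883422  0.03117207  0.06886087]
```

View pics/m4.png

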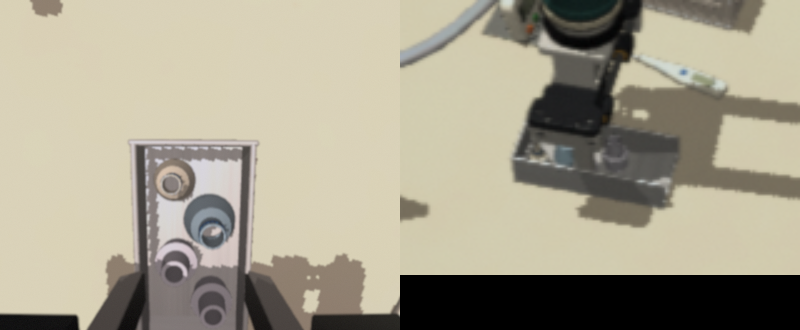

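The left half shows the fingers along the outer walls of the dish at rows 275–330. However, the finger force is zero, so I'll close further.

>>> {"api": "servo_tool", "payload": {
  "plan": [
    [0, 0, 0, 0, 0, 0, 40],
    [0, 0, 0, 0, 0, 0, 40],
    [0, 0, 0, 0, 0, 0, 40],
    [0, 0, 0, 0, 0, 0, 40],
    [0, 0, 0, 0, 0, 0, 40]
  ]
}}

```text
time: 7.37
tool_pos: [0.494, 0.193, 0.0234]
ee_rot: [3.142, -0.0, 0.245]
wrist_force: [-0.2, 0.6, -0.3]
width: 0.0403
finger_force: 0.0
```

```bash
python3 - <<'E'
from h import *
c=cam('wrist');w=snap('wrist','w5')[:,:,::-1].copy();o=robot.get_obs()
T=R.from_euler('xyz',o['ee_rot']).as_matrix();p=o['tool_pos']
for s in(-1,1):
  for h,col in((.020,(0,0,255)),(.0325,(0,255,0))): cv2.circle(w,tuple(np.round(proj(c,p+T@[0,s*h,.017])[0]).astype(int)),2,col,-1)
s=snap('scene','s5')[:,:,::-1].copy();cs=cam('scene')
cv2.circle(s,tuple(np.round(proj(cs,p)[0]).astype(int)),1,(0,0,255),-1)
s=cv2.resize(s[240:360,215:335],(400,400))
cv2.imwrite('pics/m5.png',np.hstack([w[80:480,120:520],s]))
print(o['time'],o['width'],o['finger_force'])
E
```

```text
7.4167 0.04014894979870773 0.0
```

View pics/m5.png

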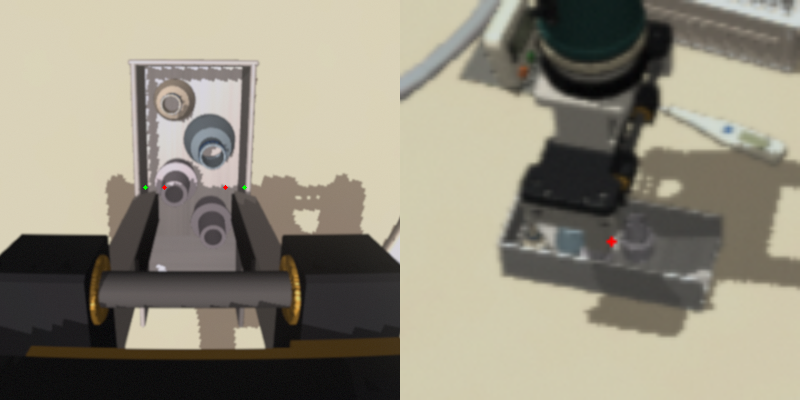

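m5 shows the finger tips at about (147,195) and (247,195). They lie over the dish walls, so the real tips are still above the rim and shorter than expected. I'll reopen and go down in small steps, watching the force.

>>> {"api": "servo_tool", "payload": {
  "plan": [
    [0, 0, 0, 0, 0, 0, 94],
    [0, 0, 0, 0, 0, 0, 94],
    [0, 0, 0, 0, 0, 0, 94],
    [0, 0, 0, 0, 0, 0, 94],
    [0, 0, 0, 0, 0, 0, 94],
    [0, 0, 0, 0, 0, 0, 94],
    [0, 0, 0, 0, 0, 0, 94],
    [0, 0, 0, 0, 0, 0, 94],
    [0, 0, 0, 0, 0, 0, 94]
  ]
}}

```text
time: 8.22
tool_pos: [0.4941, 0.193, 0.0234]
ee_rot: [3.142, -0.0, 0.245]
wrist_force: [-0.3, 0.3, -0.5]
width: 0.0932
finger_force: 0.0
```

>>> {"api": "servo_tool", "payload": {
  "plan": [
    [0, 0, 0.03, 0, 0, 0, 94],
    [0, 0, 0.05, 0, 0, 0, 94],
    [0, 0, 0.05, 0, 0, 0, 94]
  ]
}}

```text
time: 8.47
tool_pos: [0.4935, 0.1928, 0.0176]
ee_rot: [3.142, 0.001, 0.245]
wrist_force: [-0.4, 0.4, 0.7]
width: 0.094
finger_force: 0.0
```

>>> {"api": "servo_tool", "payload": {
  "plan": [
    [0, 0, 0.02, 0, 0, 0, 94],
    [0, 0, 0.03, 0, 0, 0, 94],
    [0, 0, 0.03, 0, 0, 0, 94]
  ]
}}

```text
time: 8.72
tool_pos: [0.4938, 0.1929, 0.015]
ee_rot: [3.142, 0.001, 0.245]
wrist_force: [0.5, -0.3, 0.4]
width: 0.0939
finger_force: 0.0
```

```bash
python3 - <<'E'
from h import *
c=cam('wrist');w=snap('wrist','w6');o=robot.get_obs();print(o['tool_pos'],o['wrist_force'])
T=R.from_euler('xyz',o['ee_rot']).as_matrix();p=o['tool_pos']
for z in(.017,0,-.017,-.03):
  print(z,proj(c,[p+T@[x,s*.047,z] for s in(-1,1) for x in(.008,-.008)]).round().tolist())
for r in(268,272,276,280,284,290,300):print(r,w[r,200:260:4].sum(1).tolist())
E
```

```text
[0.49389419 0.19294734 0.0151859 ] [ 0.27239858 -0.0246286  -0.07879907]
0.017 [[243.0, 255.0], [244.0, 278.0], [387.0, 255.0], [386.0, 278.0]]
0 [[237.0, 263.0], [238.0, 288.0], [393.0, 263.0], [391.0, 288.0]]
-0.017 [[230.0, 272.0], [232.0, 299.0], [400.0, 272.0], [398.0, 299.0]]
-0.03 [[224.0, 280.0], [226.0, 309.0], [406.0, 280.0], [403.0, 308.0]]
268 [575, 576, 573, 574, 573, 478, 354, 354, 358, 355, 355, 355, 354, 340, 288]
272 [573, 574, 575, 557, 479, 288, 209, 322, 356, 354, 358, 356, 359, 317, 277]
276 [576, 389, 248, 198, 198, 198, 138, 130, 356, 359, 353, 356, 353, 314, 285]
280 [337, 196, 198, 199, 201, 171, 72, 97, 355, 356, 358, 357, 353, 306, 288]
284 [197, 200, 193, 195, 185, 77, 67, 81, 352, 354, 352, 354, 352, 326, 299]
290 [196, 196, 194, 176, 63, 49, 57, 71, 342, 350, 354, 353, 356, 322, 303]
300 [193, 179, 67, 47, 43, 56, 46, 46, 334, 350, 352, 354, 355, 318, 318]
```

The visible tips sit at about z = -17 mm in the tool frame, so they are about 34 mm shorter than stated. I'll take the real tip at TCP - 17 mm and go down about 23 mm more, in two guarded steps.

>>> {"api": "servo_tool", "payload": {
  "plan": [
    [0, 0, 0.06, 0, 0, 0, 94],
    [0, 0, 0.12, 0, 0, 0, 94],
    [0, 0, 0.12, 0, 0, 0, 94]
  ]
}}

```text
time: 9.02
tool_pos: [0.4928, 0.1926, 0.0016]
ee_rot: [3.141, 0.003, 0.245]
wrist_force: [-0.9, 0.1, -0.1]
width: 0.094
finger_force: 0.0
```

>>> {"api": "servo_tool", "payload": {
  "plan": [
    [0, 0, 0.06, 0, 0, 0, 94],
    [0, 0, 0.11, 0, 0, 0, 94],
    [0, 0, 0.11, 0, 0, 0, 94]
  ]
}}

```text
time: 9.27
tool_pos: [0.4929, 0.1927, -0.0092]
ee_rot: [3.142, 0.003, 0.245]
wrist_force: [-1.2, -0.7, 0.1]
width: 0.0938
finger_force: 0.0
```

>>> {"api": "servo_tool", "payload": {
  "plan": [
    [0, 0, 0, 0, 0, 0, 50],
    [0, 0, 0, 0, 0, 0, 50],
    [0, 0, 0, 0, 0, 0, 50],
    [0, 0, 0, 0, 0, 0, 50],
    [0, 0, 0, 0, 0, 0, 50],
    [0, 0, 0, 0, 0, 0, 50],
    [0, 0, 0, 0, 0, 0, 50],
    [0, 0, 0, 0, 0, 0, 50]
  ]
}}

```text
time: 9.93
tool_pos: [0.4941, 0.1933, -0.0073]
ee_rot: [-3.141, -0.001, 0.245]
wrist_force: [-1.0, 1.2, 1.1]
width: 0.0635
finger_force: 30.0
```

The dish is gripped (63.5 mm, 30 N). Next, a smooth lift.

>>> {"api": "servo_tool", "payload": {
  "plan": [
    [0, 0, -0.05, 0, 0, 0, 50],
    [0, 0, -0.15, 0, 0, 0, 50],
    [0, 0, -0.3, 0, 0, 0, 50],
    [0, 0, -0.5, 0, 0, 0, 50],
    [0, 0, -0.7, 0, 0, 0, 50],
    [0, 0, -0.88, 0, 0, 0, 50],
    [0, 0, -1, 0, 0, 0, 50]
  ]
}}

```text
time: 10.52
tool_pos: [0.495, 0.193, 0.0951]
ee_rot: [3.141, -0.003, 0.245]
wrist_force: [-0.1, -0.7, -2.3]
width: 0.0637
finger_force: 30.0
```

>>> {"api": "servo_tool", "payload": {
  "plan": [
    [0, 0, -0.15, 0, 0, 0, 50],
    [0, 0, -0.35, 0, 0, 0, 50],
    [0, 0, -0.55, 0, 0, 0, 50],
    [0, 0, -0.75, 0, 0, 0, 50],
    [0, 0, -0.92, 0, 0, 0, 50],
    [0, 0, -1, 0, 0, 0, 50],
    [0, 0, -1, 0, 0, 0, 50]
  ]
}}

```text
time: 11.1
tool_pos: [0.4951, 0.1932, 0.1949]
ee_rot: [3.141, -0.005, 0.245]
wrist_force: [-0.2, -0.1, -1.9]
width: 0.064
finger_force: 30.0
```

```bash
python3 - <<'E'
from h import *
np.set_printoptions(precision=4,suppress=True)
o=robot.get_obs();print(o['time'],o['tool_pos'],o['ee_rot'],o['joint_positions'],o['width'],o['finger_force'],o['wrist_force'])
E
```

```text
11.1 [0.4951 0.1932 0.1949] [ 3.1415 -0.0046  0.2449] [ 0.2654  0.0405  1.4013 -0.0002  1.6952  1.5913] 0.0639836657690999 29.99950110912323 [-0.2125 -0.0708 -1.8625]
```

>>> {"api": "servo_tool", "payload": {
  "plan": [
    [0, 0.1, 0, 0, 0, 0.02, 50],
    [0, 0.25, 0, 0, 0, 0.05, 50],
    [0, 0.45, 0, 0, 0, 0.08, 50],
    [0, 0.65, 0, 0, 0, 0.11, 50],
    [0, 0.85, 0, 0, 0, 0.14, 50],
    [0, 1, 0, 0, 0, 0.156, 50]
  ]
}}

```text
time: 11.6
tool_pos: [0.5175, 0.0936, 0.19]
ee_rot: [3.14, 0.004, -0.005]
wrist_force: [1.3, 0.2, -1.0]
width: 0.0638
finger_force: 30.0
```

>>> {"api": "servo_tool", "payload": {
  "plan": [
    [0.1, 0.2, -0.08, 0, 0, 0, 50],
    [0.2, 0.4, -0.16, 0, 0, 0, 50],
    [0.3, 0.6, -0.24, 0, 0, 0, 50],
    [0.4, 0.8, -0.32, 0, 0, 0, 50],
    [0.5, 1, -0.4, 0, 0, 0, 50]
  ]
}}

```text
time: 12.02
tool_pos: [0.5676, -0.0059, 0.2303]
ee_rot: [3.142, 0.004, -0.002]
wrist_force: [-0.3, 0.7, -1.7]
width: 0.0637
finger_force: 30.0
```

>>> {"api": "servo_tool", "payload": {
  "plan": [
    [0.1, 0.2, -0.08, 0, 0, 0, 50],
    [0.2, 0.4, -0.16, 0, 0, 0, 50],
    [0.3, 0.6, -0.24, 0, 0, 0, 50],
    [0.4, 0.8, -0.32, 0, 0, 0, 50],
    [0.46, 0.95, -0.38, 0, 0, 0, 50],
    [0.5, 1, -0.4, 0, 0, 0, 50],
    [0.5, 1, -0.4, 0, 0, 0, 50]
  ]
}}

```text
time: 12.6
tool_pos: [0.6183, -0.1058, 0.2704]
ee_rot: [-3.141, 0.003, -0.003]
wrist_force: [0.4, -0.6, -2.2]
width: 0.0639
finger_force: 30.0
```

>>> {"api": "servo_tool", "payload": {
  "plan": [
    [0, 0, 0, 0, 0.05, 0, 50],
    [0, 0, 0, 0, 0.11, 0, 50],
    [0, 0, 0, 0, 0.17, 0, 50],
    [0, 0, 0, 0, 0.22, 0, 50],
    [0, 0, 0, 0, 0.22, 0, 50]
  ]
}}

```text
time: 13.02
tool_pos: [0.6131, -0.102, 0.2682]
ee_rot: [-3.139, -0.339, -0.001]
wrist_force: [-0.3, -0.0, -3.9]
width: 0.0637
finger_force: 30.0
```

```bash
python3 - <<'E'
from h import *
np.set_printoptions(precision=4,suppress=True)
o=robot.get_obs();T=R.from_euler('xyz',o['ee_rot']).as_matrix();print(o['time'],o['tool_pos'],o['ee_rot'],o['joint_positions'],o['width'],'toolz',T[:,2])
E
```

```text
13.0167 [ 0.6131 -0.102   0.2682] [-3.1387 -0.3392 -0.001 ] [-0.3206 -0.0274  1.3672  0.1079  1.48    1.2583] 0.063687755083259 toolz [ 0.3328  0.0026 -0.943 ]
```

>>> {"api": "servo_tool", "payload": {
  "plan": [
    [-0.06, 0.04, 0.12, 0, 0.05, 0, 50],
    [-0.13, 0.08, 0.24, 0, 0.1, 0, 50],
    [-0.2, 0.12, 0.36, 0, 0.16, 0, 50],
    [-0.27, 0.16, 0.48, 0, 0.22, 0, 50],
    [-0.3, 0.16, 0.53, 0, 0.22, 0, 50],
    [-0.3, 0.16, 0.53, 0, 0.22, 0, 50]
  ]
}}

```text
time: 13.52
tool_pos: [0.6043, -0.1183, 0.205]
ee_rot: [-3.135, -0.678, -0.004]
wrist_force: [-0.9, 0.7, -2.3]
width: 0.0638
finger_force: 30.0
```

```bash
cat > plan.py <<'E'
from h import *
import sys
np.set_printoptions(precision=4,suppress=True)
o=robot.get_obs();T=R.from_euler('xyz',o['ee_rot']).as_matrix();p=o['tool_pos']
print(round(o['time'],2),p,o['ee_rot'],o['joint_positions'],o['width'],'F',o['wrist_force'])
lip=p+T@np.array([-.08,0,-.024]);print('lip',lip,'tilt',np.degrees(np.arctan2(T[0,2],-T[2,2])))
if len(sys.argv)>1:  # target lip xyz + tilt deg -> shift/turn in units
    a=[float(v) for v in sys.argv[1:5]];G=R.from_euler('y',-a[3],degrees=True).as_matrix()@np.diag([1,-1,-1])
    tp=np.array(a[:3])-G@np.array([-.08,0,-.024]);print('tcp',tp,'shift',T.T@(tp-p)/.1,'turn',R.from_matrix(T.T@G).as_rotvec()/(np.pi/2))
E
python3 plan.py .545 -.121 .115 66
```

```text
13.52 [ 0.6043 -0.1183  0.205 ] [-3.1346 -0.678  -0.0043] [-0.4573 -0.2586  1.8138  0.3426  0.99    1.0144] 0.06376726290349391 F [-0.9358  0.6984 -2.3041]
lip [ 0.527  -0.1181  0.1736] tilt 38.84895108290257
tcp [ 0.5995 -0.121   0.1783] shift [-0.2054  0.0287  0.1775] turn [-0.0022  0.3017 -0.0027]
```

>>> {"api": "servo_tool", "payload": {
  "plan": [
    [-0.04, 0.01, 0.03, 0, 0.04, 0, 50],
    [-0.07, 0.01, 0.06, 0, 0.08, 0, 50],
    [-0.1, 0.02, 0.09, 0, 0.12, 0, 50],
    [-0.13, 0.02, 0.11, 0, 0.16, 0, 50],
    [-0.16, 0.03, 0.14, 0, 0.2, 0, 50],
    [-0.19, 0.03, 0.16, 0, 0.24, 0, 50],
    [-0.2, 0.03, 0.18, 0, 0.27, 0, 50],
    [-0.2, 0.03, 0.18, 0, 0.3, 0, 50],
    [-0.2, 0.03, 0.18, 0, 0.3, 0, 50],
    [-0.2, 0.03, 0.18, 0, 0.3, 0, 50]
  ]
}}

```text
time: 14.35
tool_pos: [0.6068, -0.1238, 0.1902]
ee_rot: [3.136, -1.165, 0.007]
wrist_force: [0.2, -0.5, -1.9]
width: 0.0637
finger_force: 30.0
```

```bash
python3 plan.py .545 -.121 .115 66
python3 - <<'E'
from h import *
import cv2
for n in('scene','side'):
    snap(n,n+'7')
    for t in('cone_wide','cone_small','connector_a','dish','basket','bail_grip'):
        r=robot.find_in(t,n);print(n,t,[(round(q['conf'],2),np.round(q['extent']).astype(int).tolist()) for q in r[:3]])
E
```

```text
14.35 [ 0.6068 -0.1238  0.1902] [ 3.1365 -1.1654  0.0067] [-0.6304 -0.3761  2.2245  1.2572  0.607   0.093 ] 0.06374205503014685 F [ 0.249  -0.4682 -1.8536]
lip [ 0.5532 -0.124   0.1261] tilt 66.77454948366395
tcp [ 0.5995 -0.121   0.1783] shift [-0.1381 -0.0281 -0.0208] turn [-0.0007 -0.0086  0.0017]
scene cone_wide [(0.71, [314, 159, 20, 32]), (0.46, [329, 228, 8, 19])]
scene cone_small []
scene connector_a [(0.47, [247, 253, 24, 34]), (0.46, [311, 218, 8, 11])]
scene dish [(0.62, [300, 176, 34, 60])]
scene basket [(0.9, [317, 217, 52, 45])]
scene bail_grip [(0.49, [333, 214, 27, 34])]
side cone_wide []
side cone_small [(0.69, [384, 164, 32, 36])]
side connector_a []
side dish [(0.93, [385, 164, 30, 36])]
side basket [(0.67, [383, 242, 75, 30])]
side bail_grip [(0.44, [346, 233, 9, 6]), (0.32, [385, 162, 32, 40])]
```

>>> {"api": "servo_tool", "payload": {
  "plan": [
    [0, 0, 0, 0, 0.03, 0, 50],
    [0, 0, 0, 0, 0.06, 0, 50],
    [0, 0, 0, 0, 0.06, 0, 50],
    [0, 0, 0, 0, 0.06, 0, 50],
    [0, 0, 0, 0, 0.06, 0, 50],
    [0, 0, 0, 0, 0.06, 0, 50]
  ]
}}

```text
time: 15.55
tool_pos: [0.6045, -0.1233, 0.1869]
ee_rot: [3.138, -1.257, 0.003]
wrist_force: [-0.4, -0.9, -1.5]
width: 0.064
finger_force: 30.0
```

```bash
python3 plan.py .545 -.121 .115 66
python3 - <<'E'
from h import *
for i in range(6): robot.snapshot('scene');print(robot.get_obs()['wrist_force'][2].round(2),end=' ')
a=snap('scene','sc8')[:,:,::-1][120:270,240:390];b=snap('side','sd8')[:,:,::-1][120:290,300:470]
cv2.imwrite('pics/m8.png',np.hstack([cv2.resize(a,(400,400),interpolation=cv2.INTER_CUBIC),cv2.resize(b,(400,400),interpolation=cv2.INTER_CUBIC)]))
E
```

```text
15.55 [ 0.6045 -0.1233  0.1869] [ 3.1381 -1.2574  0.0034] [-0.6583 -0.3561  2.2912  1.5367  0.6214 -0.1932] 0.0639680974145288 F [-0.3655 -0.8735 -1.4743]
lip [ 0.557  -0.1234  0.1182] tilt 72.04426525066852
tcp [ 0.5995 -0.121   0.1783] shift [-0.0976 -0.0229 -0.0214] turn [ 0.0002 -0.0672  0.0007]
-1.23 -1.63 -1.38 -1.65 -1.78 -1.86
```

View pics/m8.png

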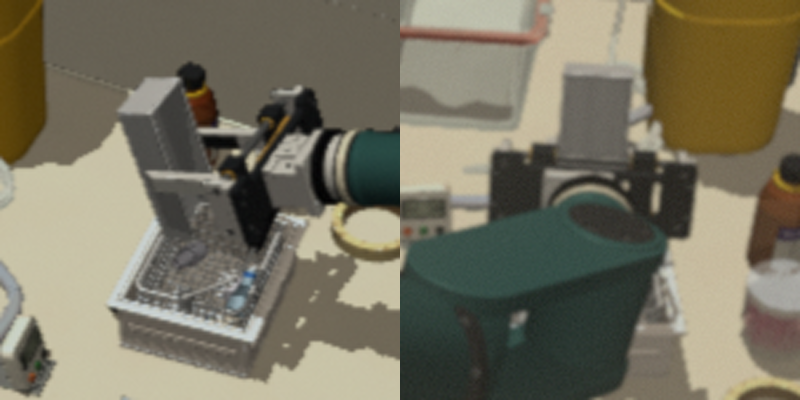

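m8 shows fittings in the basket at about (188,255) and (240,290), and the dish tilted at 72°. The wrist load is about 1.6 N, which matches the empty dish at 1.77 N. I'll level and return the dish.

>>> {"api": "servo_tool", "payload": {
  "plan": [
    [0.1, -0.02, -0.01, 0, -0.07, 0, 50],
    [0.2, -0.05, -0.02, 0, -0.14, 0, 50],
    [0.3, -0.07, -0.03, 0, -0.21, 0, 50],
    [0.4, -0.1, -0.04, 0, -0.28, 0, 50],
    [0.5, -0.12, -0.06, 0, -0.35, 0, 50],
    [0.6, -0.15, -0.08, 0, -0.42, 0, 50],
    [0.7, -0.17, -0.09, 0, -0.49, 0, 50],
    [0.8, -0.2, -0.1, 0, -0.57, 0, 50],
    [0.8, -0.2, -0.1, 0, -0.64, 0, 50],
    [0.8, -0.2, -0.1, 0, -0.72, 0, 50],
    [0.8, -0.2, -0.1, 0, -0.8, 0, 50],
    [0.8, -0.2, -0.1, 0, -0.8, 0, 50]
  ]
}}

```text
time: 16.95
tool_pos: [0.6196, -0.1025, 0.2672]
ee_rot: [-3.141, -0.077, 0.001]
wrist_force: [1.4, -0.3, -1.2]
width: 0.0641
finger_force: 30.0
```

```bash
cat > go.py <<'E'
# target xyz, yaw(deg), tool down -> units
from h import *
import sys
np.set_printoptions(precision=4,suppress=True)
o=robot.get_obs();T=R.from_euler('xyz',o['ee_rot']).as_matrix();p=o['tool_pos']
a=[float(v) for v in sys.argv[1:5]];G=R.from_euler('z',a[3],degrees=True).as_matrix()@np.diag([1,-1,-1])
print(round(o['time'],2),p,o['ee_rot'],o['joint_positions'],o['width'],'F',o['wrist_force'])
print('shift',T.T@(np.array(a[:3])-p)/.1,'turn',R.from_matrix(T.T@G).as_rotvec()/(np.pi/2))
E
python3 go.py .494 .193 .28 14
```

```text
16.95 [ 0.6196 -0.1025  0.2672] [-3.1414 -0.0765  0.0006] [-0.2663  0.2007  1.0844  0.0208  1.7827  1.309 ] 0.06409823101456794 F [ 1.3581 -0.3179 -1.1752]
shift [-1.2407 -2.9563 -0.2232] turn [ 0.0058 -0.0485 -0.1551]
```

>>> {"api": "servo_tool", "payload": {
  "plan": [
    [-0.08, -0.2, 0, 0, 0, 0, 50],
    [-0.16, -0.4, 0, 0, 0, 0, 50],
    [-0.25, -0.6, 0, 0, 0, 0, 50],
    [-0.33, -0.8, 0, 0, 0, 0, 50],
    [-0.41, -0.98, 0, 0, 0, 0, 50]
  ]
}}

```text
time: 17.37
tool_pos: [0.5782, -0.0036, 0.2611]
ee_rot: [-3.14, -0.078, 0.001]
wrist_force: [0.7, -0.7, -0.9]
width: 0.0639
finger_force: 30.0
```

>>> {"api": "servo_tool", "payload": {
  "plan": [
    [-0.08, -0.2, 0, 0, 0, 0, 50],
    [-0.16, -0.4, 0, 0, 0, 0, 50],
    [-0.25, -0.6, 0, 0, 0, 0, 50],
    [-0.33, -0.8, 0, 0, 0, 0, 50],
    [-0.41, -0.98, 0, 0, 0, 0, 50]
  ]
}}

```text
time: 17.78
tool_pos: [0.5367, 0.0944, 0.2584]
ee_rot: [-3.14, -0.079, 0.001]
wrist_force: [0.4, 0.3, -1.1]
width: 0.0639
finger_force: 30.0
```

>>> {"api": "servo_tool", "payload": {
  "plan": [
    [-0.08, -0.2, 0.1, 0, 0, -0.04, 50],
    [-0.16, -0.4, 0.25, 0, 0, -0.08, 50],
    [-0.25, -0.6, 0.4, 0, 0, -0.12, 50],
    [-0.33, -0.8, 0.6, 0, 0, -0.155, 50],
    [-0.41, -0.98, 0.8, 0, 0, -0.155, 50],
    [-0.41, -0.98, 0.8, 0, 0, -0.155, 50],
    [-0.41, -0.98, 0.8, 0, 0, -0.155, 50]
  ]
}}

```text
time: 18.37
tool_pos: [0.5015, 0.1914, 0.1741]
ee_rot: [3.123, -0.073, 0.247]
wrist_force: [-0.2, 0.0, -1.1]
width: 0.0638
finger_force: 30.0
```

```bash
python3 go.py .494 .193 -.0075 14;python3 - <<'E'
from h import *
snap('wrist','w9')
for t in('dish','cone_wide','cone_small','connector_a'):
    r=robot.find_in(t,'wrist');print(t,[(round(q['conf'],2),np.round(q['extent']).astype(int).tolist()) for q in r[:3]])
E
```

```text
18.37 [0.5015 0.1914 0.1741] [ 3.1231 -0.0734  0.2465] [ 0.2732  0.0023  1.4834 -0.0205  1.583   1.5971] 0.06376032225684596 F [-0.1614  0.0115 -1.1205]
shift [-0.2023 -0.0673  1.805 ] turn [ 0.0117 -0.0468  0.001 ]
dish [(0.82, [314, 281, 159, 291]), (0.3, [150, 276, 49, 71])]
cone_wide [(0.81, [575, 314, 29, 22]), (0.74, [572, 315, 18, 47]), (0.46, [589, 281, 101, 122])]
cone_small [(0.65, [552, 297, 6, 28])]
connector_a [(0.85, [625, 249, 28, 30]), (0.68, [492, 111, 84, 69])]
```

>>> {"api": "servo_tool", "payload": {
  "plan": [
    [-0.05, -0.02, 0.2, 0.005, -0.02, 0, 50],
    [-0.1, -0.04, 0.45, 0.012, -0.047, 0, 50],
    [-0.15, -0.06, 0.7, 0.012, -0.047, 0, 50],
    [-0.2, -0.067, 0.9, 0.012, -0.047, 0, 50],
    [-0.2, -0.067, 0.95, 0.012, -0.047, 0, 50],
    [-0.2, -0.067, 0.95, 0.012, -0.047, 0, 50],
    [-0.2, -0.067, 0.95, 0.012, -0.047, 0, 50]
  ]
}}

```text
time: 19.2
tool_pos: [0.4899, 0.1925, 0.0796]
ee_rot: [-3.141, -0.004, 0.244]
wrist_force: [0.8, 1.2, -1.3]
width: 0.064
finger_force: 30.0
```

```bash
python3 go.py .494 .193 -.0075 14
```

```text
19.2 [0.4899 0.1925 0.0796] [-3.1411 -0.0036  0.2436] [0.2664 0.0774 1.5931 0.0004 1.4675 1.5936] 0.06399129043948378 F [ 0.7747  1.1866 -1.3079]
shift [0.0374 0.0056 0.8708] turn [-0.0003 -0.0023 -0.0005]
```

>>> {"api": "servo_tool", "payload": {
  "plan": [
    [0.02, 0, 0.15, 0, 0, 0, 50],
    [0.04, 0, 0.35, 0, -0.002, 0, 50],
    [0.04, 0, 0.55, 0, -0.002, 0, 50],
    [0.04, 0, 0.7, 0, -0.002, 0, 50],
    [0.04, 0, 0.8, 0, -0.002, 0, 50],
    [0.04, 0, 0.83, 0, -0.002, 0, 50],
    [0.04, 0, 0.85, 0, -0.002, 0, 50],
    [0.04, 0, 0.86, 0, -0.002, 0, 50],
    [0.04, 0, 0.86, 0, -0.002, 0, 50]
  ]
}}

```text
time: 19.95
tool_pos: [0.4946, 0.1941, -0.0054]
ee_rot: [-3.141, -0.003, 0.244]
wrist_force: [-0.3, 0.3, -1.5]
width: 0.0636
finger_force: 30.0
```

>>> {"api": "servo_tool", "payload": {
  "plan": [
    [0, 0, 0.01, 0, 0, 0, 50],
    [0, 0, 0.02, 0, 0, 0, 50],
    [0, 0, 0.02, 0, 0, 0, 50],
    [0, 0, 0.02, 0, 0, 0, 50]
  ]
}}

```text
time: 20.28
tool_pos: [0.4945, 0.1941, -0.0073]
ee_rot: [-3.141, -0.003, 0.244]
wrist_force: [-0.9, -0.1, 4.7]
width: 0.0641
finger_force: 30.0
```

Contact with the bench (+4.7 N). I'll release and lift away.

>>> {"api": "servo_tool", "payload": {
  "plan": [
    [0, 0, 0, 0, 0, 0, 70],
    [0, 0, 0, 0, 0, 0, 80],
    [0, 0, 0, 0, 0, 0, 94],
    [0, 0, 0, 0, 0, 0, 94],
    [0, 0, 0, 0, 0, 0, 94],
    [0, 0, 0, 0, 0, 0, 94]
  ]
}}

```text
time: 20.78
tool_pos: [0.4933, 0.1937, -0.009]
ee_rot: [-3.141, 0.0, 0.244]
wrist_force: [0.3, -0.1, -0.0]
width: 0.094
finger_force: 0.0
```

>>> {"api": "servo_tool", "payload": {
  "plan": [
    [0, 0, -0.15, 0, 0, 0, 94],
    [0, 0, -0.35, 0, 0, 0, 94],
    [0, 0, -0.6, 0, 0, 0, 94],
    [0, 0, -0.85, 0, 0, 0, 94],
    [0, 0, -1, 0, 0, 0, 94]
  ]
}}

```text
time: 21.2
tool_pos: [0.4947, 0.1941, 0.0942]
ee_rot: [-3.141, -0.004, 0.244]
wrist_force: [-0.2, -0.3, -0.0]
width: 0.0939
finger_force: 0.0
```

>>> {"api": "servo_tool", "payload": {
  "plan": [
    [0, 0, -0.25, 0, 0, 0, 94],
    [0, 0, -0.5, 0, 0, 0, 94],
    [0, 0, -0.75, 0, 0, 0, 94],
    [0, 0, -1, 0, 0, 0, 94],
    [0, 0, -1, 0, 0, 0, 94],
    [0, 0, -1, 0, 0, 0, 94]
  ]
}}

```text
time: 21.7
tool_pos: [0.4944, 0.1939, 0.1929]
ee_rot: [-3.141, -0.004, 0.244]
wrist_force: [0.3, 0.2, -0.0]
width: 0.094
finger_force: 0.0
```

```bash
python3 go.py .51 -.2 .265 96.4;python3 - <<'E'
from h import *
c=cam('wrist');snap('wrist','w10')
for t in('dish','cone_wide','cone_small','connector_a','thermometer'):
    r=robot.find_in(t,'wrist');print(t,[(round(q['conf'],2),np.round(q['extent']).astype(int).tolist()) for q in r[:3]])
a=np.radians(13.9);ex=np.array([np.cos(a),np.sin(a),0]);ey=np.array([-np.sin(a),np.cos(a),0])
print(proj(c,[np.array([.494,.193,z])+sx*.08*ex+sy*.032*ey for z in(0,.04) for sx in(-1,1) for sy in(-1,1)]).round())
E
```

```text
21.7 [0.4944 0.1939 0.1929] [-3.1411 -0.004   0.2442] [0.2667 0.0404 1.4054 0.0004 1.6918 1.5934] 0.09403612920644436 F [ 0.3111  0.2475 -0.0484]
shift [-0.7984  3.8598 -0.7261] turn [ 0.0016 -0.0023 -0.9157]
dish [(0.76, [315, 222, 69, 152]), (0.29, [549, 272, 11, 31])]
cone_wide [(0.81, [583, 294, 56, 29])]
cone_small [(0.76, [546, 273, 10, 32]), (0.62, [588, 257, 103, 111])]
connector_a [(0.86, [591, 282, 36, 28]), (0.83, [627, 229, 26, 23])]
thermometer [(0.6, [438, 248, 35, 72])]
[[342. 285.]
 [289. 285.]
 [345. 148.]
 [286. 148.]
 [345. 298.]
 [286. 298.]
 [348. 147.]
 [283. 147.]]
```

>>> {"api": "servo_tool", "payload": {
  "plan": [
    [-0.05, 0.25, -0.18, 0, 0, 0, 94],
    [-0.1, 0.5, -0.36, 0, 0, 0, 94],
    [-0.15, 0.75, -0.55, 0, 0, 0, 94],
    [-0.2, 1, -0.73, 0, 0, 0, 94]
  ]
}}

```text
time: 22.33
tool_pos: [0.4978, 0.0909, 0.2641]
ee_rot: [-3.141, 0.002, 0.245]
wrist_force: [0.2, -0.4, 0.9]
width: 0.0941
finger_force: 0.0
```

>>> {"api": "servo_tool", "payload": {
  "plan": [
    [-0.05, 0.25, 0, 0, 0, 0, 94],
    [-0.1, 0.5, 0, 0, 0, 0, 94],
    [-0.15, 0.75, 0, 0, 0, 0, 94],
    [-0.2, 1, 0, 0, 0, 0, 94]
  ]
}}

```text
time: 22.67
tool_pos: [0.5027, -0.0113, 0.2634]
ee_rot: [-3.141, 0.001, 0.244]
wrist_force: [-1.2, 0.5, -0.6]
width: 0.0938
finger_force: 0.0
```

>>> {"api": "servo_tool", "payload": {
  "plan": [
    [-0.05, 0.25, 0, 0, 0, 0, 94],
    [-0.1, 0.5, 0, 0, 0, 0, 94],
    [-0.15, 0.75, 0, 0, 0, 0, 94],
    [-0.2, 1, 0, 0, 0, 0, 94]
  ]
}}

```text
time: 23.0
tool_pos: [0.5074, -0.1131, 0.2632]
ee_rot: [-3.14, 0.001, 0.244]
wrist_force: [-0.4, 0.7, 0.6]
width: 0.094
finger_force: 0.0
```

>>> {"api": "servo_tool", "payload": {
  "plan": [
    [-0.05, 0.25, 0, 0, 0, -0.08, 94],
    [-0.1, 0.5, 0, 0, 0, -0.16, 94],
    [-0.15, 0.75, 0, 0, 0, -0.24, 94],
    [-0.2, 0.86, 0, 0, 0, -0.32, 94],
    [-0.2, 0.86, 0, 0, 0, -0.4, 94],
    [-0.2, 0.86, 0, 0, 0, -0.48, 94],
    [-0.2, 0.86, 0, 0, 0, -0.56, 94],
    [-0.2, 0.86, 0, 0, 0, -0.64, 94],
    [-0.2, 0.86, 0, 0, 0, -0.72, 94],
    [-0.2, 0.86, 0, 0, 0, -0.8, 94],
    [-0.2, 0.86, 0, 0, 0, -0.88, 94],
    [-0.2, 0.86, 0, 0, 0, -0.915, 94]
  ]
}}

```text
time: 24.0
tool_pos: [0.5089, -0.2001, 0.263]
ee_rot: [-3.14, -0.001, 1.687]
wrist_force: [0.0, -0.5, -0.2]
width: 0.0939
finger_force: 0.0
```

>>> {"api": "servo_tool", "payload": {
  "plan": [
    [0, 0, 0, 0, 0, 0, 94],
    [0, 0, 0, 0, 0, 0, 94]
  ]
}}

```text
time: 24.17
tool_pos: [0.509, -0.2002, 0.2633]
ee_rot: [-3.141, -0.001, 1.68]
wrist_force: [-0.5, 0.2, -0.1]
width: 0.0939
finger_force: 0.0
```

```bash
python3 go.py .474 -.128 .20 96.4;python3 - <<'E'
from h import *
import pickle
np.set_printoptions(precision=4,suppress=True)
c=cam('wrist');im=snap('wrist','w11');pickle.dump(c,open('c11.pkl','wb'))
for t in('tub','basket','bail_grip','bail','cone_wide','cone_small','connector_a','thermometer','gauze'):
    r=robot.find_in(t,'wrist');print(t,[(round(q['conf'],2),np.round(q['extent']).astype(int).tolist()) for q in r[:3]])
print('expected grip px',proj(c,[[.4743,-.128,.137]]))
a=np.radians(6.4);ex=np.array([np.cos(a),np.sin(a),0]);ey=np.array([-np.sin(a),np.cos(a),0])
g=np.array([.4743,-.128,.137]);print('ends',proj(c,[g-.035*ey,g+.035*ey]))
# dark blob (black grip) near expected
m=(im.max(2)<60).astype(np.uint8);m[265:]=0
n,l,s,ce=cv2.connectedComponentsWithStats(m)
for i in range(1,n):
    if s[i,4]>100: print('dark',s[i],ce[i])
k=np.array([.533,-.1217,0]);print('basket floor corners',proj(c,[k+[0,0,.012]+sx*.057*ex+sy*.072*ey for sx in(-1,1) for sy in(-1,1)]).round())
E
```

```text
24.17 [ 0.509  -0.2002  0.2633] [-3.1405 -0.0012  1.6796] [-0.4786  0.0799  1.2255  0.0004  1.8377 -0.5873] 0.09394944784141891 F [-0.5159  0.2331 -0.1299]
shift [ 0.7546 -0.2689  0.6344] turn [-0.0007 -0.0008 -0.0018]
tub [(0.68, [346, 146, 155, 182])]
basket [(0.67, [340, 146, 129, 179])]
bail_grip [(0.86, [310, 147, 66, 177]), (0.3, [470, 24, 54, 47])]
bail [(0.67, [308, 149, 73, 180])]
cone_wide [(0.86, [311, 150, 26, 45])]
cone_small [(0.84, [318, 112, 32, 26])]
connector_a [(0.87, [315, 167, 31, 36]), (0.59, [372, 190, 26, 31])]
thermometer [(0.73, [317, 9, 112, 17])]
gauze [(0.64, [159, 256, 78, 78])]
expected grip px [[285.3156 150.0701]]
ends [[286.1053 188.5577]
 [284.5395 109.8996]]
dark [  0   0  19  81 589] [10.7742 39.8132]
dark [464   0  13  33 127] [472.1732  18.2598]
dark [278 111  15  77 653] [284.8331 152.5314]
basket floor corners [[296. 208.]
 [294.  91.]
 [383. 208.]
 [387.  92.]]
```

All four fittings are inside the basket area (x 295–385, y 91–208). The dark blob of the grip at (284.8,150) matches its expected position of (285.3,150). Next I approach the handle, caging it with a partly open gripper.

>>> {"api": "servo_tool", "payload": {
  "plan": [
    [0.25, -0.1, 0.15, 0, 0, 0, 60],
    [0.5, -0.2, 0.3, 0, 0, 0, 60],
    [0.7, -0.266, 0.5, 0, 0, 0, 60],
    [0.755, -0.266, 0.63, 0, 0, 0, 60],
    [0.755, -0.266, 0.63, 0, 0, 0, 60],
    [0.755, -0.266, 0.63, 0, 0, 0, 60],
    [0.755, -0.266, 0.63, 0, 0, 0, 60],
    [0.755, -0.266, 0.63, 0, 0, 0, 60]
  ]
}}

```text
time: 25.33
tool_pos: [0.4753, -0.129, 0.2025]
ee_rot: [3.139, 0.001, 1.681]
wrist_force: [-0.2, -0.2, 1.1]
width: 0.0601
finger_force: 0.0
```

```bash
python3 go.py .4743 -.128 .104 96.4;python3 - <<'E'
from h import *
c=cam('wrist');im=snap('wrist','w12')
print('expected grip',proj(c,[[.4743,-.128,.137]]))
m=(im.max(2)<60).astype(np.uint8);m[:150]=0;m[:,:230]=0;m[:,420:]=0
for r in(225,235,245,255,265,275,285,295,305): 
    x=np.where(m[r])[0]; print(r,[(int(s[0]),int(s[-1])) for s in np.split(x,np.where(np.diff(x)>2)[0]+1) if len(s)])
o=robot.get_obs();T=R.from_euler('xyz',o['ee_rot']).as_matrix();p=o['tool_pos']
print('tips inner',proj(c,[p+T@[.008,s*.03,-.017] for s in(-1,1)]))
E
```

```text
25.33 [ 0.4753 -0.129   0.2025] [3.1394 0.0009 1.6807] [-0.3804 -0.0461  1.4728  0.0002  1.7126 -0.4903] 0.060084436970275705 F [-0.2183 -0.1925  1.1156]
shift [ 0.0124 -0.0111  0.9854] turn [ 0.0014  0.0006 -0.0012]
expected grip [[313.08179315 245.80669608]]
225 [(305, 320)]
235 [(305, 320)]
245 [(305, 320)]
255 [(305, 320)]
265 [(306, 320)]
275 [(257, 258), (306, 320), (371, 372)]
285 [(251, 259), (306, 321), (370, 377)]
295 [(247, 259), (370, 382)]
305 [(242, 258), (371, 387)]
tips inner [[260.33683968 272.16937359]
 [368.40798838 272.1793945 ]]
```

>>> {"api": "servo_tool", "payload": {
  "plan": [
    [0, 0, 0.15, 0, 0, 0, 60],
    [0.01, -0.01, 0.35, 0, 0, 0, 60],
    [0.01, -0.01, 0.55, 0, 0, 0, 60],
    [0.01, -0.01, 0.75, 0, 0, 0, 60],
    [0.01, -0.01, 0.9, 0, 0, 0, 60],
    [0.01, -0.01, 0.98, 0, 0, 0, 60],
    [0.01, -0.01, 0.98, 0, 0, 0, 60],
    [0.01, -0.01, 0.98, 0, 0, 0, 60]
  ]
}}

```text
time: 26.05
tool_pos: [0.4737, -0.1276, 0.1038]
ee_rot: [3.141, -0.0, 1.681]
wrist_force: [0.1, -0.7, 0.4]
width: 0.0599
finger_force: 0.0
```

>>> {"api": "servo_tool", "payload": {
  "plan": [
    [0, 0, 0, 0, 0, 0, 20],
    [0, 0, 0, 0, 0, 0, 20],
    [0, 0, 0, 0, 0, 0, 20],
    [0, 0, 0, 0, 0, 0, 20],
    [0, 0, 0, 0, 0, 0, 20],
    [0, 0, 0, 0, 0, 0, 20],
    [0, 0, 0, 0, 0, 0, 20],
    [0, 0, 0, 0, 0, 0, 20]
  ]
}}

```text
time: 26.72
tool_pos: [0.4733, -0.1272, 0.1031]
ee_rot: [3.142, -0.0, 1.681]
wrist_force: [-0.7, 1.2, 0.1]
width: 0.0201
finger_force: 0.0
```

```bash
python3 - <<'E'
from h import *
np.set_printoptions(precision=3,suppress=True)
o=robot.get_obs();T=R.from_euler('xyz',o['ee_rot']).as_matrix();p=o['tool_pos']
print(o['time'],p,o['width'],o['finger_force'],o['wrist_force'])
a=np.radians(6.4);ex=np.array([np.cos(a),np.sin(a),0]);h=np.array([.533,-.1217,.093])
for al in(.9,.8,.7,.6,.5,.4,.3,.2,.1,0):
    g=h-.075*np.sin(al)*ex+[0,0,.075*np.cos(al)]
    t=g+[0,0,-.035]; print(al,(T.T@(t-p)/.1))
E
```

```text
26.7167 [ 0.473 -0.127  0.103] 0.02007246685269999 0.0 [-0.701  1.167  0.139]
0.9 [-0.012  0.012 -0.015]
0.8 [-0.012  0.061 -0.071]
0.7 [-0.012  0.116 -0.122]
0.6 [-0.012  0.176 -0.168]
0.5 [-0.012  0.24  -0.207]
0.4 [-0.012  0.307 -0.239]
0.3 [-0.012  0.378 -0.265]
0.2 [-0.012  0.451 -0.284]
0.1 [-0.012  0.525 -0.295]
0 [-0.012  0.6   -0.299]
```

>>> {"api": "servo_tool", "payload": {
  "plan": [
    [-0.01, 0.02, -0.02, 0, 0, 0, 20],
    [-0.01, 0.06, -0.07, 0, 0, 0, 20],
    [-0.01, 0.11, -0.12, 0, 0, 0, 20],
    [-0.01, 0.17, -0.165, 0, 0, 0, 20],
    [-0.01, 0.23, -0.2, 0, 0, 0, 20],
    [-0.01, 0.29, -0.23, 0, 0, 0, 20],
    [-0.01, 0.35, -0.255, 0, 0, 0, 20],
    [-0.01, 0.41, -0.275, 0, 0, 0, 20],
    [-0.01, 0.47, -0.287, 0, 0, 0, 20],
    [-0.01, 0.53, -0.295, 0, 0, 0, 20],
    [-0.01, 0.58, -0.299, 0, 0, 0, 20],
    [-0.01, 0.6, -0.3, 0, 0, 0, 20]
  ]
}}

```text
time: 27.72
tool_pos: [0.5339, -0.1214, 0.1329]
ee_rot: [3.141, -0.001, 1.682]
wrist_force: [-0.9, 0.2, -0.4]
width: 0.0202
finger_force: 0.1
```

>>> {"api": "servo_tool", "payload": {
  "plan": [
    [0, 0, 0, 0, 0, 0, 20],
    [0, 0, 0, 0, 0, 0, 5],
    [0, 0, 0, 0, 0, 0, 5],
    [0, 0, 0, 0, 0, 0, 5],
    [0, 0, 0, 0, 0, 0, 5],
    [0, 0, 0, 0, 0, 0, 5],
    [0, 0, 0, 0, 0, 0, 5]
  ]
}}

```text
time: 28.3
tool_pos: [0.5328, -0.1215, 0.1329]
ee_rot: [-3.141, -0.001, 1.681]
wrist_force: [-0.9, 0.5, -1.6]
width: 0.0129
finger_force: 30.0
```

```bash
python3 go.py .533 -.1217 .133 96.4; python3 - <<'E'
from h import *
snap('wrist','w13');snap('side','d13')
for n,ts in(('wrist',('basket','bail_grip','tub')),('side',('basket','bail_grip','tub'))):
  for t in ts:
    r=robot.find_in(t,n);print(n,t,[(round(q['conf'],2),np.round(q['extent']).astype(int).tolist()) for q in r[:2]])
E
```

```text
28.3 [ 0.5328 -0.1215  0.1329] [-3.1413 -0.0006  1.6814] [-0.3283  0.0958  1.4653  0.0004  1.581  -0.4389] 0.012919557306410572 F [-0.8663  0.5125 -1.5631]
shift [-0.0021  0.0019 -0.0005] turn [-0.0002 -0.0004 -0.0007]
wrist basket [(0.81, [313, 272, 176, 280])]
wrist bail_grip [(0.77, [313, 274, 24, 281])]
wrist tub [(0.56, [314, 233, 224, 235])]
side basket [(0.97, [379, 232, 70, 58]), (0.15, [392, 242, 18, 7])]
side bail_grip [(0.85, [382, 206, 62, 11]), (0.53, [243, 250, 31, 56])]
side tub [(0.83, [378, 246, 88, 61])]
```

The handle is gripped upright (13 mm, 30 N). I'll start lifting slowly and check the load.

>>> {"api": "servo_tool", "payload": {
  "plan": [
    [0, 0, -0.03, 0, 0, 0, 5],
    [0, 0, -0.07, 0, 0, 0, 5],
    [0, 0, -0.11, 0, 0, 0, 5],
    [0, 0, -0.15, 0, 0, 0, 5],
    [0, 0, -0.2, 0, 0, 0, 5],
    [0, 0, -0.2, 0, 0, 0, 5],
    [0, 0, -0.2, 0, 0, 0, 5]
  ]
}}

```text
time: 29.28
tool_pos: [0.5334, -0.1217, 0.1538]
ee_rot: [3.14, 0.0, 1.681]
wrist_force: [0.2, 0.1, -4.8]
width: 0.0131
finger_force: 30.0
```

>>> {"api": "servo_tool", "payload": {
  "plan": [
    [0, 0, -0.04, 0, 0, 0, 5],
    [0, 0, -0.1, 0, 0, 0, 5],
    [0, 0, -0.16, 0, 0, 0, 5],
    [0, 0, -0.22, 0, 0, 0, 5],
    [0, 0, -0.3, 0, 0, 0, 5],
    [0, 0, -0.38, 0, 0, 0, 5],
    [0, 0, -0.46, 0, 0, 0, 5],
    [0, 0, -0.53, 0, 0, 0, 5],
    [0, 0, -0.58, 0, 0, 0, 5],
    [0, 0, -0.61, 0, 0, 0, 5],
    [0, 0, -0.61, 0, 0, 0, 5],
    [0, 0, -0.61, 0, 0, 0, 5]
  ]
}}

```text
time: 30.28
tool_pos: [0.533, -0.1216, 0.2141]
ee_rot: [3.142, -0.0, 1.682]
wrist_force: [-0.1, -0.8, -5.0]
width: 0.0129
finger_force: 30.0
```

```bash
python3 go.py .533 -.1217 .213 96.4; cat > chk.py <<'E'
from h import *
np.set_printoptions(precision=4,suppress=True)
c=cam('wrist');snap('wrist','w14');snap('side','d14');snap('scene','s14')
for n,ts in(('wrist',('basket','tub','cone_wide','cone_small','connector_a')),('side',('basket','bail_grip','tub','dish','cone_wide','connector_a')),('scene',('basket','bail_grip','tub','dish'))):
  for t in ts:
    r=robot.find_in(t,n);print(n,t,[(round(q['conf'],2),np.round(q['extent']).astype(int).tolist()) for q in r[:2]])
a=np.radians(6.4);ex=np.array([np.cos(a),np.sin(a),0]);ey=np.array([-np.sin(a),np.cos(a),0]);k=np.array([.533,-.1217,0])
dz=robot.get_obs()['tool_pos'][2]-.1329
B=[k+sx*.06*ex+sy*.075*ey+[0,0,z+.005+dz] for sx in(-1,1) for sy in(-1,1) for z in(0,.096)]
for n in('side','scene'):
    q=proj(cam(n),B);print(n,'expected basket box',((q.max(0)+q.min(0))/2).round(),(q.max(0)-q.min(0)).round())
q=proj(c,[k+sx*.057*ex+sy*.072*ey+[0,0,.012+dz] for sx in(-1,1) for sy in(-1,1)]);print('wrist floor',q.round().tolist())
print('F',robot.get_obs()['wrist_force'],robot.get_obs()['wrist_torque'])
E
python3 chk.py
```

```text
30.28 [ 0.533  -0.1216  0.2141] [ 3.1415 -0.0004  1.6815] [-0.3283  0.0763  1.326   0.0004  1.7394 -0.4389] 0.012915334733732211 F [-0.1351 -0.8131 -4.9938]
shift [-0.0011 -0.0005  0.0111] turn [ 0.     -0.0003 -0.0006]
wrist basket [(0.91, [314, 271, 168, 281])]
wrist tub [(0.75, [316, 218, 174, 188])]
wrist cone_wide [(0.72, [271, 238, 42, 58]), (0.49, [124, 315, 77, 64])]
wrist cone_small [(0.69, [288, 183, 41, 30]), (0.4, [314, 275, 25, 283])]
wrist connector_a [(0.94, [362, 282, 27, 37])]
side basket [(0.63, [379, 247, 86, 61]), (0.62, [381, 212, 81, 77])]
side bail_grip [(0.93, [380, 186, 76, 29])]
side tub [(0.85, [378, 248, 88, 63])]
side dish [(0.98, [244, 252, 29, 56])]
side cone_wide [(0.73, [376, 239, 23, 13])]
side connector_a [(0.41, [389, 240, 14, 11])]
scene basket []
scene bail_grip [(0.55, [322, 165, 15, 26])]
scene tub [(0.91, [318, 227, 74, 67]), (0.36, [313, 281, 40, 15])]
scene dish [(0.76, [277, 312, 63, 36]), (0.7, [314, 180, 9, 31])]
side expected basket box [380. 217.] [74. 67.]
scene expected basket box [318. 202.] [60. 70.]
wrist floor [[257.0, 302.0], [251.0, 154.0], [371.0, 302.0], [378.0, 154.0]]
F [ 0.005  -0.1775 -5.3076] [ 0.0043 -0.0335  0.0516]
```

The basket is lifted, with its feet about 14 mm above the rim and a load of about 5 N. The fittings are seen inside it. I'll hold it still.

>>> {"api": "servo_tool", "payload": {
  "plan": [
    [0, 0, 0, 0, 0, 0, 5],
    [0, 0, 0, 0, 0, 0, 5],
    [0, 0, 0, 0, 0, 0, 5],
    [0, 0, 0, 0, 0, 0, 5],
    [0, 0, 0, 0, 0, 0, 5],
    [0, 0, 0, 0, 0, 0, 5],
    [0, 0, 0, 0, 0, 0, 5],
    [0, 0, 0, 0, 0, 0, 5],
    [0, 0, 0, 0, 0, 0, 5],
    [0, 0, 0, 0, 0, 0, 5],
    [0, 0, 0, 0, 0, 0, 5],
    [0, 0, 0, 0, 0, 0, 5]
  ]
}}

```text
time: 32.18
tool_pos: [0.533, -0.1216, 0.2141]
ee_rot: [3.142, -0.0, 1.681]
wrist_force: [0.2, 0.2, -5.7]
width: 0.013
finger_force: 30.0
```

>>> {"api": "servo_tool", "payload": {
  "plan": [
    [0, 0, 0, 0, 0, 0, 5],
    [0, 0, 0, 0, 0, 0, 5],
    [0, 0, 0, 0, 0, 0, 5],
    [0, 0, 0, 0, 0, 0, 5],
    [0, 0, 0, 0, 0, 0, 5],
    [0, 0, 0, 0, 0, 0, 5],
    [0, 0, 0, 0, 0, 0, 5],
    [0, 0, 0, 0, 0, 0, 5],
    [0, 0, 0, 0, 0, 0, 5],
    [0, 0, 0, 0, 0, 0, 5],
    [0, 0, 0, 0, 0, 0, 5],
    [0, 0, 0, 0, 0, 0, 5]
  ]
}}

```text
time: 33.18
tool_pos: [0.5331, -0.1216, 0.2142]
ee_rot: [3.141, -0.0, 1.681]
wrist_force: [0.0, -0.8, -4.7]
width: 0.0131
finger_force: 30.0
```

>>> {"api": "servo_tool", "payload": {
  "plan": [
    [0, 0, 0, 0, 0, 0, 5],
    [0, 0, 0, 0, 0, 0, 5],
    [0, 0, 0, 0, 0, 0, 5],
    [0, 0, 0, 0, 0, 0, 5],
    [0, 0, 0, 0, 0, 0, 5],
    [0, 0, 0, 0, 0, 0, 5],
    [0, 0, 0, 0, 0, 0, 5],
    [0, 0, 0, 0, 0, 0, 5],
    [0, 0, 0, 0, 0, 0, 5],
    [0, 0, 0, 0, 0, 0, 5],
    [0, 0, 0, 0, 0, 0, 5],
    [0, 0, 0, 0, 0, 0, 5]
  ]
}}

```text
time: 34.18
tool_pos: [0.533, -0.1216, 0.2142]
ee_rot: [3.141, -0.0, 1.681]
wrist_force: [0.4, -0.0, -5.6]
width: 0.0129
finger_force: 30.0
```

>>> {"api": "servo_tool", "payload": {
  "plan": [
    [0, 0, 0, 0, 0, 0, 5],
    [0, 0, 0, 0, 0, 0, 5],
    [0, 0, 0, 0, 0, 0, 5],
    [0, 0, 0, 0, 0, 0, 5],
    [0, 0, 0, 0, 0, 0, 5],
    [0, 0, 0, 0, 0, 0, 5],
    [0, 0, 0, 0, 0, 0, 5],
    [0, 0, 0, 0, 0, 0, 5],
    [0, 0, 0, 0, 0, 0, 5],
    [0, 0, 0, 0, 0, 0, 5],
    [0, 0, 0, 0, 0, 0, 5],
    [0, 0, 0, 0, 0, 0, 5]
  ]
}}

```text
time: 35.18
tool_pos: [0.5331, -0.1216, 0.2142]
ee_rot: [3.141, -0.0, 1.681]
wrist_force: [-0.2, 0.0, -5.7]
width: 0.0133
finger_force: 30.0
```

```bash
cp pics/w14.png pics/w14a.png; python3 chk.py; python3 -c "
import cv2;a=cv2.imread('pics/w14a.png',0)[:360];b=cv2.imread('pics/w14.png',0)[:360];print('diff',cv2.absdiff(a,b).mean())"
```

```text
wrist basket [(0.71, [314, 272, 171, 283])]
wrist tub [(0.81, [317, 219, 176, 186])]
wrist cone_wide [(0.77, [271, 237, 37, 56]), (0.43, [317, 218, 175, 189])]
wrist cone_small [(0.88, [286, 182, 41, 36])]
wrist connector_a [(0.9, [284, 252, 32, 41]), (0.66, [317, 271, 167, 276])]
side basket [(0.78, [381, 213, 81, 77]), (0.42, [242, 250, 30, 53])]
side bail_grip [(0.59, [381, 187, 84, 31]), (0.28, [243, 251, 28, 54])]
side tub [(0.58, [379, 247, 85, 66])]
side dish [(0.25, [447, 340, 48, 44])]
side cone_wide [(0.44, [380, 238, 21, 12])]
side connector_a [(0.54, [390, 239, 11, 8]), (0.54, [377, 247, 86, 64])]
scene basket [(0.66, [317, 200, 57, 69])]
scene bail_grip []
scene tub [(0.8, [318, 228, 76, 65])]
scene dish [(0.93, [276, 314, 62, 39])]
side expected basket box [380. 217.] [74. 67.]
scene expected basket box [318. 202.] [60. 70.]
wrist floor [[257.0, 302.0], [251.0, 154.0], [371.0, 302.0], [377.0, 154.0]]
F [-0.7888 -1.0928 -6.2376] [0.0521 0.0045 0.0105]
diff 0.8066623263888889
```

```bash
python3 -c "
from bench import robot
print(robot.close_job())"
```

```text
the job is handed in; nothing more can be done
None
```

The four fittings are in the basket, the empty dish is back upright on the bench, and the arm is holding the basket still and level, its feet about 14 mm above the tub rim; I handed the job in at about 36 s, and no result came back.

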